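Load the filter slider and hold the shutter half open

TASK

Pick up the filter slider and push it, broad end first, into the front slot of the test station until it is fully home against the stop, and let go of it. Then press the station's spring plunger with the fingertips to half of its 20 mm travel, 10 mm down (ring mark on the stem level with the collar), and keep it there for at least two seconds; finish with the plunger still held there. Do not press the plunger before the slider is home, and leave the other things on the bench alone.

Things in the scene. Friction and masses are not known exactly. Their poses are not given: they have to be found in the camera images.
- filter_slider: loose black flat bar, 26 wide, 95 long, 10 thick (mm), two round windows, 30 g. Origin: middle of its underside. Its y axis runs lengthwise to the broad square end, 48 mm off, which points away from the robot within 30 degrees; the full-width body ends 38 mm behind the origin, then a narrower 9 mm finger tab. z up. Grasp across the 26 mm.
- station: fixed test station: grey housing (x 0 to 120 mm, 76 wide, top 58 mm up) on a base plate (x -75 to 130, 100 wide, 8 thick). Origin: on the bench under the slot mouth; x points into the slot (away from the robot within 15 degrees), z up. Slider home: its y axis along x, its origin 6 mm in front of the mouth at slot floor height, 44 mm of body and the tab outside.
- slot_mouth (a point): middle of the slot floor at the housing's front face; axes as the station's. Slot: floor 30 mm above the bench, 30 mm wide, 14 mm high, flared sideways to about 40 mm at the mouth. A rail 12 mm wide, 70 mm long, level with the floor, leads to it from the front and leaves the slider's long edges free for fingers.
- slot_stop (a point): middle of the slot floor at the stop, 42 mm inside the mouth; axes as the station's
- plunger (a joint): how far the station's spring plunger is pressed straight down, in m: 0 up (at rest), 0.020 bottomed. The spring pushes back 3.2 N at first, 7 N at 10 mm, 11 N at the bottom, and returns it when let go.
- plunger_top (a point): centre of the top face of the plunger's black round button (30 mm across, 10 thick), moves with it; 85 mm behind the slot mouth, 98 mm above the bench at rest. Its steel stem comes out of a dark collar (26 mm across, top 66 mm above the bench); a dark ring mark on the stem is 10 mm above the collar at rest, level with it at half travel.
- wafer_carrier_1: bystander: white round wafer carrier, 64 mm across, 14 mm high; origin in the middle of its underside
- lens_canister_2: bystander: white lens canister, 41 mm across, 50 mm high; origin in the middle of its underside
- lens_canister_1: bystander: black lens canister, 37 mm across, 62 mm high; origin in the middle of its underside
- eyepiece_spare: bystander: black spare eyepiece, 39 mm across, 63 mm high; origin in the middle of its underside
- tweezers_fine: bystander: steel tweezers, 125 mm long, lying flat; origin in the middle of its underside
Not all that is in view belongs to the job. Leave any pink look-alike of the filter_slider alone.

How it is judged:
On the way, in this order (a step that is already met when the one before it is completed fails the run):
1. the slider is fully home in the slot and let go, the plunger still up (x of filter_slider in the frame of station between -0.0095 and -0.0025 m and y of filter_slider in the frame of station between -0.005 and 0.005 m and z of filter_slider in the frame of station between 0.026 and 0.034 m and angle between the y axis of filter_slider and the x axis of station, either way round below 0.1 rad and angle between filter_slider's own z axis and vertical below 0.12 rad and value of joint plunger below 0.003 m and contact force between the fingers and filter_slider below 0.1 N), for 0.2 s.
2. the plunger is kept pressed half way by the fingers, the slider still home (x of filter_slider in the frame of station between -0.0095 and -0.0025 m and y of filter_slider in the frame of station between -0.005 and 0.005 m and z of filter_slider in the frame of station between 0.026 and 0.034 m and angle between the y axis of filter_slider and the x axis of station, either way round below 0.1 rad and angle between filter_slider's own z axis and vertical below 0.12 rad and value of joint plunger between 0.007 and 0.013 m and contact force between the fingers and station above 1.5 N and contact force between the fingers and filter_slider below 0.1 N), for 1.5 s.
At the end, for the whole second after the job is handed in: the slider lies flat and home in the slot (within 3.5 mm of the stop, in line within 0.1 rad), not touched by the fingers, and the fingers hold the plunger pressed 10 mm down, give or take 3 mm, without moving (all of step 2 and velocity of joint plunger between -0.005 and 0.005 m/s); the arm keeps its last pose, push and grip.
It fails at once if the plunger is pressed while the slider is not home (value of joint plunger above 0.006 m and not (x of filter_slider in the frame of station between -0.0095 and -0.0025 m and y of filter_slider in the frame of station between -0.005 and 0.005 m and z of filter_slider in the frame of station between 0.026 and 0.034 m and angle between the y axis of filter_slider and the x axis of station, either way round below 0.1 rad and angle between filter_slider's own z axis and vertical below 0.12 rad)).
It fails at once if a bystander is shifted by more than 30 mm (distance of any of wafer_carrier_1, lens_canister_2, lens_canister_1, eyepiece_spare, tweezers_fine from where it was at the start of the episode above 0.03 m).
It also fails if it takes over 54 s, if anything falls off the work surface, if the arm or the gripper's body presses on something with over 40 N, if the wrist force passes 120 N, or if a joint passes its speed limit or range.

ROBOT

A 6-joint arm with a two-finger parallel gripper is mounted at the origin on a cart in front of the work surface, level with it; the furniture and walls round the work are solid. World frame = base frame: x ahead of the robot, y to its left, z up, the work surface at z = 0. Lengths are in m, angles in rad, forces in N, time in s.
With the tool pointing down it reaches from about 0.35 to 0.775 m from the base axis. Payload 7.3 kg.
Tool frame: the origin (TCP) lies at the centre of the arm's flange, where the gripper is bolted on; the fingertips stand 178 mm ahead of it and the grasp point (between the pads) lies 159 mm ahead of it (tip_extent is the distance from the TCP to the fingertips, in m); z points along the fingers, y is the line along which they close (so a half turn about z gives the same grasp; the last joint's range is limited). The gripper opens to 92 mm and grips with 3 to 60 N. Pads are 19 mm wide; open, the fingers measure 130 mm over their backs; the gripper's body (75 mm by 190 mm) begins 47 mm behind the grasp point.
Start: joints at [-1.298, 0.342, 1.524, -0, 1.275, -0.146], TCP at [0.214, -0.48, 0.405] pointing down, gripper open.
Joint ranges: [-2.53, 2.53], [-0.77, 2.02], [0.04, 2.7], [-1, 4.14], [0.28, 2.66], [-3.11, 3.11]. Speed limits (rad/s): [2.57, 2.57, 3.14, 3.14, 3.14, 3.14].

INTERFACE

Orientations are given as [roll, pitch, yaw] about the fixed x, y, z axes, in that order (R = Rz(yaw) Ry(pitch) Rx(roll)).
In Python, from cell import * gives the robot as it stands.
- The arm moves only by the tool arm_command, never from a script. Its arguments are lists of equal length, an entry for each row: "xyz": the shift along the world's x, y, z in mm, a list of three; "spin": the turn about the world's z in degrees. In form: {"xyz": [[tx, ty, tz], ...], "spin": [spin, ...]}. A call has 1 to 20 rows; each row shifts and turns the commanded pose from where the row before left it; what a row does not reach is not made up. A row lasts 1/10 s, in which the tool goes at most 50 mm and 8.59 degrees, less where a joint would pass 70% of its speed; a pose out of reach is approached as far as the arm can. A call with a gripper value outside its range is refused whole. "jaw" is the opening, from -1 (shut) to 1 (fully open), set as the call begins (left out, the last holds). The fingers move at their own pace and stop on an object; "squeeze" is the grip in N (left out, the last holds). Time passes only in rows, so rows that do not move let the fingers close. It gives the time, the measured TCP pose, the force, the opening and the grip force at its end, in the units of the state.
- observe(): the state, without advancing time (a new reading comes with each control period).
- read_camera(name): name is "scene" or "top" or "wrist"; returns a dict with "img" (480x640x3 uint8, red, green, blue), "depth" (480x640 float32, m along the optical axis (not along the pixel's ray), 0 where there is no reading), "fx", "fy", "cx", "cy" (pixels), "world_from_camera" (4x4, takes a point from camera to world coordinates). Camera axes: x right, y up, looking along -z (the intrinsics and any distortion apply to the point x, -y, -z); pixel columns grow to the right and rows downward; lengths in m; the calibration is good to about 2 mm. A picture is of the moment at which its call begins.
- hand_in(): hands the job in; it is judged then, once.
The state is a dict: "time": time; "qpos": joint angles; "qvel": joint speeds; "joint_efforts": joint torques, N m; "tool_pos": TCP position; "tool_rot": TCP orientation; "contact_force": force on the tool from outside, world axes, zero at the start; "torque": the same for the moment, N m; "opening": finger opening in m; "grip_force": force on a finger pad.
Only numpy, scipy, OpenCV 4.12 (cv2) and the standard library are available. Lean on these libraries where they do the work, as an engineer would, in place of code of your own. Each camera call takes 0.05 s, during which the arm holds its last target. There are 200 camera calls.

## Working session

There is one attempt and no reset: what is moved stays moved. The work goes in short steps, Python scripts to look and compute and a tool call to move; the robot and the scene stay as the last step left them, time stands still between calls to the robot, and variables do not carry over. Pictures are saved under pics/ and viewed, at most 10 in all, crops included, and the job is handed in when it is done.

Besides the shell and the picture viewer there is one more tool, called after "Emit:" as name(argument=value, ...) on one line, values as JSON. arm_command: Moves the arm, as the interface text tells. Its arguments: {"type":"object","properties":{"xyz":{"type":"array","items":{"type":"array","items":{"type":"number"}}},"spin":{"type":"array","items":{"type":"number"}},"jaw":{"type":"number"},"squeeze":{"type":"number"}},"required":["xyz","spin"]}

```bash
mkdir -p pics; ls
cat > h.py <<'E'
from cell import *
import numpy as np, cv2, pickle
def grab(n,tag):
    c=read_camera(n); pickle.dump(c,open(f'{tag}.pkl','wb'))
    cv2.imwrite(f'pics/{tag}.png',cv2.cvtColor(c['img'],cv2.COLOR_RGB2BGR)); return c
def load(tag): return pickle.load(open(f'{tag}.pkl','rb'))
def cloud(c):
    v,u=np.mgrid[:480,:640]; d=c['depth']
    p=np.stack([(u-c['cx'])/c['fx']*d,-(v-c['cy'])/c['fy']*d,-d],-1)
    T=np.array(c['world_from_camera']); return p@T[:3,:3].T+T[:3,3]
def ray(c,uv,z):
    uv=np.atleast_2d(uv).astype(float); T=np.array(c['world_from_camera'])
    d=np.stack([(uv[:,0]-c['cx'])/c['fx'],-(uv[:,1]-c['cy'])/c['fy'],-np.ones(len(uv))],-1)@T[:3,:3].T
    return T[:3,3]+d*((z-T[2,3])/d[:,2])[:,None]
E
python3 - <<'E'
from h import *
for n in ('top','scene'):
    c=grab(n,n+'0'); print(n,[k for k in c],np.round(c['world_from_camera'],3).tolist(),c['fx'],c['cx'],c['cy'])
s=observe(); print(s)
cv2.imwrite('pics/both.png',np.vstack([cv2.resize(cv2.imread(f'pics/{n}0.png'),(400,300)) for n in('top','scene')]))
E
```

```text
pics
top ['img', 'depth', 'fx', 'fy', 'cx', 'cy', 'world_from_camera'] [[-0.017, 0.998, -0.053, 0.409], [-1.0, -0.017, -0.004, 0.028], [-0.005, 0.053, 0.999, 1.471], [0.0, 0.0, 0.0, 1.0]] 478.10703779265873 324.13212098429733 236.3791063664707
scene ['img', 'depth', 'fx', 'fy', 'cx', 'cy', 'world_from_camera'] [[-0.443, 0.627, -0.641, -0.293], [-0.897, -0.321, 0.304, 0.43], [-0.015, 0.71, 0.704, 0.958], [0.0, 0.0, 0.0, 1.0]] 523.068619304767 316.5438226397708 240.50555796628225
{'time': 0.1, 'qpos': array([-1.29800082e+00,  3.42645071e-01,  1.52490424e+00,  5.11943031e-05,
        1.27541870e+00, -1.46010416e-01]), 'qvel': array([-0.00169825, -0.0005669 , -0.00210512,  0.00037985, -0.00087863,
       -0.00065725]), 'joint_efforts': array([ 2.10190083e-03, -4.32003665e+01, -2.44694388e+01,  7.19562708e-02,
        5.26588317e-02, -5.67088205e-05]), 'tool_pos': array([ 0.2134912 , -0.4795024 ,  0.40412446]), 'tool_rot': array([-3.14023905e+00, -2.48540020e-04,  4.18790814e-01]), 'contact_force': array([-0.26089321, -0.04140837, -0.62247067]), 'torque': array([ 0.03043373, -0.01310334,  0.02369088]), 'grip_force': 0.0, 'opening': 0.09200733909372051}
```

View pics/top0.png

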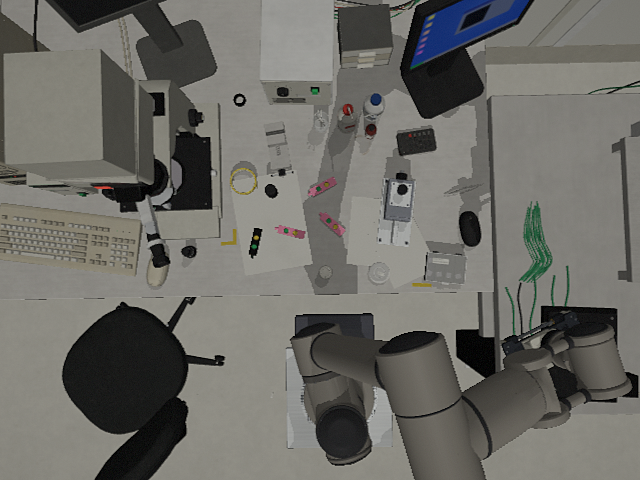

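View pics/scene0.png

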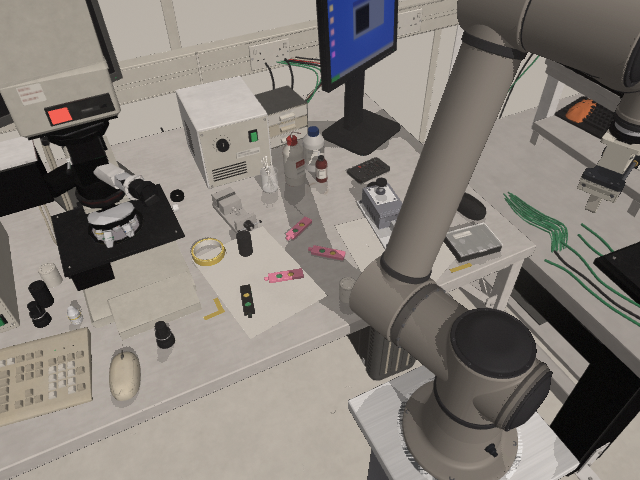

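The black bar at top (256,242) is the slider. The bars at (290,231), (332,222) and (322,187) are pink look-alikes. The station is at (397,205), with its button at (402,189). I'll confirm this in one enlarged crop and measure.

Run:
```python
from h import *
c=load('top0'); im=cv2.imread('pics/top0.png')
a=cv2.resize(im[215:275,225:305],(800,600),interpolation=cv2.INTER_CUBIC)[:, :400]
b=cv2.resize(im[165:255,367:427],(400,600),interpolation=cv2.INTER_CUBIC)
cv2.imwrite('pics/crop1.png',np.hstack([a,b]))
P=cloud(c)
# slider: dark
g=im.max(2); m=np.zeros_like(g); m[220:265,240:272]=(g[220:265,240:272]<70)
n,l,s,ce=cv2.connectedComponentsWithStats(m); print(s[1:],ce[1:])
k=1+s[1:,4].argmax(); ys,xs=np.where(l==k)
cnt=cv2.findContours((l==k).astype(np.uint8),cv2.RETR_EXTERNAL,cv2.CHAIN_APPROX_NONE)[0][0]
w=ray(c,cnt[:,0],.01)[:,:2]*1000
r=cv2.minAreaRect(w.astype(np.float32)); print('slider rect',r, cv2.boxPoints(r))
# station heights
sub=P[165:260,367:427]; z=sub[...,2]
for lo,hi in((.004,.014),(.024,.036),(.05,.0625),(.085,.105)):
    q=sub[(z>lo)&(z<hi)]*1000
    if len(q)>4:
        r=cv2.minAreaRect(q[:,:2].astype(np.float32)); print(lo,hi,len(q),q.mean(0),r)
print('bench z',np.median(P[235:265,280:310,2]))
```

```text
[[249 228  13  31 186]] [[254.75268817 241.79032258]]
slider rect ((469.74102783203125, 248.2545623779297), (23.909982681274414, 93.5042495727539), 76.48988342285156) [[421.48972 247.55249]
 [512.40656 225.7083 ]
 [517.9923  248.95663]
 [427.0755  270.80084]]
0.004 0.014 1250 [ 527.70998513 -179.54591878    7.62625571] ((558.2003173828125, -189.24830627441406), (182.7704620361328, 290.8879089355469), 88.79032135009766)
0.024 0.036 127 [ 513.90518824 -176.64868347   30.03552607] ((567.3245849609375, -176.18438720703125), (211.3797607421875, 64.66336822509766), 5.651978969573975)
0.05 0.0625 855 [ 588.57603367 -191.17703248   57.90611973] ((600.5070190429688, -193.3807830810547), (76.94384765625, 141.65103149414062), 82.72842407226562)
0.085 0.105 89 [ 614.44457796 -194.8100717    97.33881015] ((614.772705078125, -194.326416015625), (28.77495574951172, 27.092212677001953), 4.050765037536621)
bench z 0.0011464380607630886
```

View pics/crop1.png

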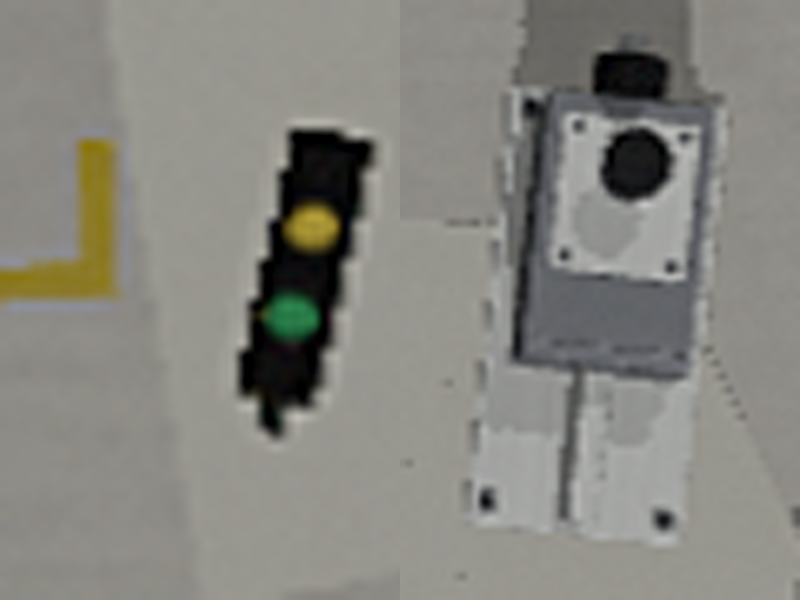

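The crop confirms it. The black bar with yellow and green windows at (256,242) has its broad end facing away and its tab towards the robot. The station slot faces the robot, with the rail at the bottom of the crop. Next I'll move above the station for a wrist view.

Emit:
arm_command(xyz=[[26, 29, 0], [26, 29, 0], [26, 29, 0], [26, 29, 0], [26, 29, 0], [26, 29, 0], [26, 29, 0], [26, 29, 0], [26, 29, 0], [26, 29, 0], [0, 0, 0], [0, 0, 0]], spin=[-3, -3, -3, -3, -3, -3, -3, -3, -3, -3, 0, 0], jaw=0.1)

```text
time: 1.3
tool_pos: [0.4737, -0.1891, 0.4043]
tool_rot: [-3.142, 0.001, -0.102]
contact_force: [0.6, 0.3, -0.2]
opening: 0.0501
grip_force: 0.0
```

Run:
```python
from h import *
c=grab('wrist','w1'); s=observe(); print(s['time'],s['tool_pos'],s['tool_rot'],s['opening']); print(np.round(c['world_from_camera'],3).tolist(),c['fx'])
```

```text
1.35 [ 0.47326433 -0.18976764  0.40435298] [ 3.14149156e+00  1.09359186e-03 -1.03679654e-01] 0.05058171180922173
[[-0.102, 0.962, 0.253, 0.541], [-0.995, -0.098, -0.025, -0.196], [0.001, -0.254, 0.967, 0.384], [0.0, 0.0, 0.0, 1.0]] 426.1914027050485
```

View pics/w1.png

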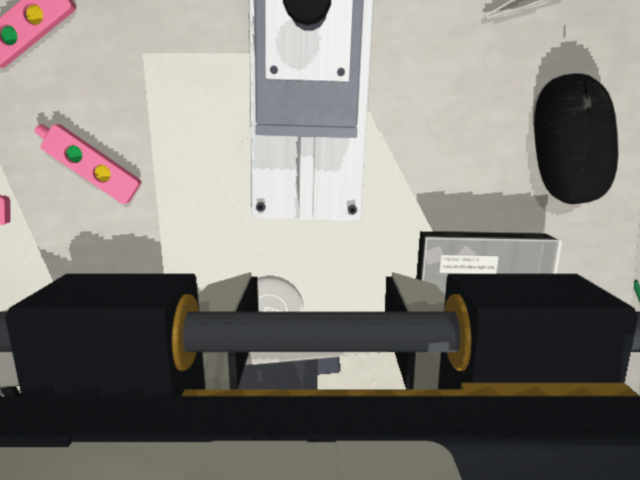

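The wrist view shows the station dead ahead: rail at columns 300–315, mouth at row 130, base front edge at row 217, button at (307,5). The wafer carrier is at (278,297). Now the measurements.

Run:
```python
from h import *
c=load('w1'); P=cloud(c)*1000; z=P[...,2]
sub=np.zeros((480,640),bool); sub[0:225,245:375]=1
def band(lo,hi): return sub&(z>lo)&(z<hi)
q=P[band(26,34)]; print('rail n',len(q))
for name,(lo,hi) in dict(rail=(27,33),base=(4,12),top=(55,61)).items():
    m=band(lo,hi); L=[];
    for r in range(0,225):
        u=np.where(m[r])[0]
        if len(u)>5: L.append([*P[r,u[0]][:2],*P[r,u[-1]][:2],r,u[0],u[-1]])
    L=np.array(L); 
    if not len(L): continue
    print(name,np.round(np.median(z[m]),1),np.round(L[::max(1,len(L)//6)],1).tolist())
# top plate edges fit
m=band(54,62); ys,xs=np.where(m); L=[]
for r in range(ys.min()+3,ys.max()-8):
    u=np.where(m[r])[0]; L.append([(P[r,u[0]]+P[r,u[-1]])[:2]/2, P[r,u[0]][:2],P[r,u[-1]][:2]])
L=np.array(L)
for k in range(3): f=np.polyfit(L[:,k,0],L[:,k,1],1); print('housing',k,np.degrees(np.arctan(f[0])),f)
fr=[];
for u in range(268,350):
    r=np.where(m[:,u])[0].max(); fr.append(P[r,u,:2])
fr=np.array(fr); f=np.polyfit(fr[:,1],fr[:,0],1); print('front edge x=',f, fr.mean(0), 'yaw',-np.degrees(np.arctan(f[0])))
# rail centreline
m=band(27,33); L=[]
for r in range(140,218):
    u=np.where(m[r])[0]
    if 5<len(u)<40: L.append((P[r,u[0]]+P[r,u[-1]])[:2]/2)
L=np.array(L)
if len(L)>5: f=np.polyfit(L[:,0],L[:,1],1); print('rail',np.degrees(np.arctan(f[0])),L.min(0),L.max(0),'y at x=500',np.polyval(f,500),'530',np.polyval(f,530))
# base outer edges front
m=band(5,11); L=[]
for r in range(150,212):
    u=np.where(m[r])[0]; L.append((P[r,u[0]]+P[r,u[-1]])[:2]/2)
L=np.array(L); f=np.polyfit(L[:,0],L[:,1],1); print('base',np.degrees(np.arctan(f[0])),np.polyval(f,500),np.polyval(f,530),L[:,0].min())
print('carrier',P[297,278], 'bench',P[200,200],P[240,350])
# button from top at z=98
t=load('top0'); im=cv2.imread('pics/top0.png').max(2); mm=np.zeros_like(im); mm[180:200,390:413]=im[180:200,390:413]<60
n,l,s,ce=cv2.connectedComponentsWithStats(mm); k=1+s[1:,4].argmax(); print('button top',s[k],ray(t,ce[k],.098)*1000)
```

```text
rail n 1191
rail 29.8 [[531.5, -177.6, 530.7, -186.6, 136.0, 300.0, 311.0], [521.2, -176.5, 520.0, -187.9, 149.0, 300.0, 314.0], [510.7, -175.3, 509.8, -186.0, 162.0, 300.0, 313.0], [500.3, -174.2, 499.1, -184.8, 175.0, 300.0, 313.0], [489.4, -172.0, 488.1, -183.6, 188.0, 299.0, 313.0], [478.4, -170.7, 477.2, -181.6, 201.0, 299.0, 312.0], [467.6, -169.6, 466.0, -180.4, 214.0, 299.0, 312.0]]
base 7.9 [[640.6, -148.1, 630.6, -246.9, 0.0, 249.0, 373.0], [614.2, -144.3, 604.1, -243.3, 36.0, 249.0, 371.0], [586.8, -141.1, 576.8, -239.7, 72.0, 250.0, 369.0], [558.3, -136.9, 548.2, -235.8, 108.0, 250.0, 367.0], [528.5, -133.3, 518.4, -232.0, 144.0, 251.0, 365.0], [497.7, -129.2, 487.4, -227.8, 180.0, 251.0, 363.0], [465.3, -125.3, 455.1, -223.5, 216.0, 252.0, 361.0]]
top 58.5 [[626.5, -158.7, 619.5, -233.2, 0.0, 255.0, 363.0], [612.2, -156.6, 604.7, -231.3, 23.0, 255.0, 362.0], [597.6, -154.4, 589.9, -229.4, 46.0, 255.0, 361.0], [582.4, -152.2, 574.6, -226.7, 69.0, 255.0, 359.0], [566.7, -150.0, 559.1, -224.8, 92.0, 255.0, 358.0], [550.6, -148.7, 543.0, -222.8, 115.0, 256.0, 357.0]]
housing 0 -7.65731964173184 [  -0.13444685 -111.93809481]
housing 1 -7.710394160298422 [ -0.13539004 -73.56347405]
housing 2 -7.603180495683743 [-1.33484986e-01 -1.50316336e+02]
front edge x= [1.32808495e-01 5.56722507e+02] [ 532.08404264 -185.51874139] yaw -7.565095578284038
rail -7.698196128824076 [ 464.28739388 -182.9994815 ] [ 527.80350306 -174.69873071] y at x=500 -179.3600949299322 530 -183.41529230272596
base -7.731991001997526 -179.32746439536538 -183.4006814799434 464.77523859331325
carrier [ 387.18292866 -139.61193481   13.36502881] bench [483.54696822 -79.11217733   0.74715806] [ 431.56408379 -211.93579883   -0.53604524]
button top [397 184  11  11  82] [[ 614.12649222 -192.19495184   98.        ]]
```

Emit:
arm_command(xyz=[[-5, 44, 0], [-5, 44, 0], [-5, 44, 0], [-5, 44, 0], [-5, 44, 0], [-5, 44, 0], [-5, 44, 0], [-5, 44, 0], [-5, 44, 0], [-5, 44, 0], [0, 0, 0], [0, 0, 0], [0, 0, 0]], spin=[-0.8, -0.8, -0.8, -0.8, -0.8, -0.8, -0.8, -0.8, -0.8, -0.8, 0, 0, 0])

```text
time: 2.65
tool_pos: [0.4239, 0.2489, 0.4047]
tool_rot: [3.141, 0.0, -0.246]
contact_force: [-1.0, 0.4, 0.1]
opening: 0.0505
grip_force: 0.0
```

Run:
```python
from h import *
c=grab('wrist','w2'); s=observe(); print(s['time'],s['tool_pos'],s['tool_rot'])
im=c['img']; P=cloud(c)*1000
m=(im.max(2)<75).astype(np.uint8); m[275:]=0
n,l,st,ce=cv2.connectedComponentsWithStats(m)
for k in range(1,n):
    if st[k,4]>300:
        cnt=cv2.findContours((l==k).astype(np.uint8),0,1)[0][0][:,0]
        print(st[k],ce[k],cv2.minAreaRect((ray(c,cnt,.01)[:,:2]*1000).astype(np.float32)),np.median(P[...,2][l==k]))
```

```text
2.7 [0.4239587  0.24879049 0.40473836] [ 3.14100260e+00  1.05253632e-05 -2.46639210e-01]
[   0    0   51   44 1726] [21.67091541 18.37543453] ((628.1500854492188, 447.3934326171875), (28.95375633239746, 45.872066497802734), 0.9002580046653748) 186.13844835921475
[ 292   92   31  110 2393] [307.25449227 142.29335562] ((471.251220703125, 248.86740112304688), (24.80469512939453, 92.46698760986328), 76.57954406738281) 8.40944982674252
[ 84 206  42  42 790] [110.36708861 222.65063291] ((450.1037292480469, 439.6416931152344), (37.08807373046875, 29.30059814453125), 12.999534606933594) 15.31694824787086
[  54  216   53   41 1557] [ 81.14836224 237.13037893] ((443.5133056640625, 469.53533935546875), (33.9622688293457, 50.41810989379883), 15.963480949401855) 55.05070693955455
```

View pics/w2.png

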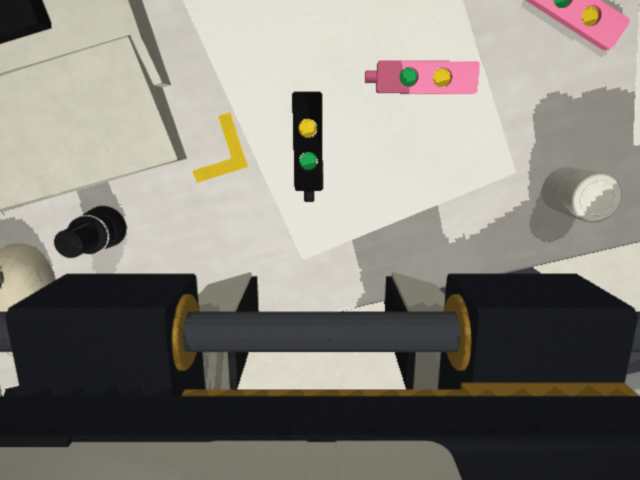

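The slider lies centred at (307,142), with its tab at the bottom (309,196). Its yaw is −13.4° and the area around it is clear. Descending to grasp 20 mm behind its origin.

Emit:
arm_command(xyz=[[14, 2, -20], [14, 2.5, -34], [0, 0, -40], [0, 0, -40], [0, 0, -40], [0, 0, -30], [0, 0, -15], [0, 0, -5], [0, 0, 0], [0, 0, 0]], spin=[0.7, 0, 0, 0, 0, 0, 0, 0, 0, 0])

```text
time: 3.7
tool_pos: [0.4522, 0.2544, 0.1817]
tool_rot: [-3.141, -0.001, -0.233]
contact_force: [-0.6, 0.0, -0.5]
opening: 0.0505
grip_force: 0.0
```

Emit:
arm_command(xyz=[[0, 0, 0], [0, 0, 0], [0, 0, 0], [0, 0, 0], [0, 0, 0], [0, 0, 0], [0, 0, 0]], spin=[0, 0, 0, 0, 0, 0, 0], jaw=-0.8, squeeze=25)

```text
time: 4.4
tool_pos: [0.4516, 0.255, 0.1812]
tool_rot: [-3.141, -0.0, -0.232]
contact_force: [-0.9, -1.3, 5.4]
opening: 0.0254
grip_force: 24.9
```

Emit:
arm_command(xyz=[[0, 0, 15], [0, 0, 35], [0, 0, 35], [0, 0, 35], [0.5, -20, 0], [0.5, -41, 0], [0.5, -41, 0], [0.5, -41, 0], [0.5, -41, 0], [0.5, -41, 0], [0.5, -41, 0], [0.5, -41, 0], [0.5, -41, 0], [0.5, -41, 0], [0, -30, 0], [0, -9, 0], [0, 0, 0], [0, 0, 0], [0, 0, 0]], spin=[0, 0, 0, 0, 0.5, 0.6, 0.6, 0.6, 0.6, 0.6, 0.6, 0.6, 0.6, 0.4, 0, 0, 0, 0, 0])

```text
time: 6.3
tool_pos: [0.4565, -0.1717, 0.3007]
tool_rot: [-3.141, 0.001, -0.131]
contact_force: [0.6, -0.6, 0.9]
opening: 0.0253
grip_force: 24.9
```

Run:
```python
from h import *
c=grab('wrist','w3'); s=observe(); print(s['time'],s['tool_pos'],s['tool_rot'],s['opening'],s['grip_force'])
im=c['img']; P=cloud(c)*1000
zb=s['tool_pos'][2]-.1812
m=(im.max(2)<75).astype(np.uint8); m[290:]=0; m[:,:250]=0; m[:,380:]=0
n,l,st,ce=cv2.connectedComponentsWithStats(m)
for k in range(1,n):
    if st[k,4]>300:
        cnt=cv2.findContours((l==k).astype(np.uint8),0,1)[0][0][:,0]
        print(st[k],ce[k],cv2.minAreaRect((ray(c,cnt,zb+.01)[:,:2]*1000).astype(np.float32)),np.median(P[...,2][l==k]),zb*1000)
```

```text
6.35 [ 0.45655913 -0.17181045  0.30072446] [-3.14135268e+00  4.07261916e-04 -1.30980658e-01] 0.025613029313701366 24.92878496646881
[ 280  122   83  168 9362] [323.03535569 198.12743004] ((493.199462890625, -176.32965087890625), (31.113346099853516, 61.290523529052734), 82.49675750732422) 127.8414378399268 119.52445889034772
```

View pics/w3.png

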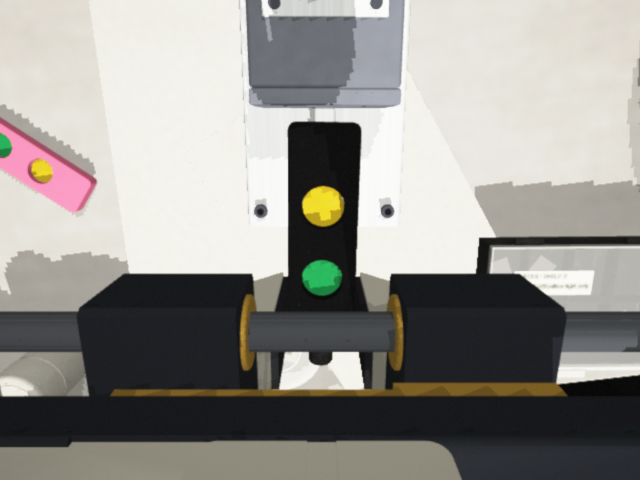

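The slider is held straight between the fingers: front edge at row 122, windows at (322,207) and (322,278), tab at (320,357). I'll fit its edges for exact offsets.

Run:
```python
from h import *
c=load('w3'); im=c['img'].max(2); C=[]
for r in range(135,185,2):
    u=np.where(im[r,270:380]<75)[0]+270; p=ray(c,[[u[0]-.5,r],[u[-1]+.5,r]],.1285)*1000; C.append([*p.mean(0)[:2],np.linalg.norm(p[0]-p[1])])
C=np.array(C); f=np.polyfit(C[:,0],C[:,1],1); print('yaw',np.degrees(np.arctan(f[0])),'w',C[:,2].mean())
u=325; r=np.where(im[100:150,u]<75)[0][0]+100; F=ray(c,[u,r-.5],.1285)[0]*1000; F[1]=np.polyval(f,F[0]); print('front',F)
a=np.radians(-7.65); R=np.array([[np.cos(a),-np.sin(a)],[np.sin(a),np.cos(a)]]); M=np.array([532.5,-183.5])
fs=R.T@(F[:2]-M); print('front in station',fs,'tcp in station',R.T@(np.array([456.5,-171.75])-M))
print('lateral fix world',R@[0,-fs[1]])
```

```text
yaw -7.769911262059713 w 25.158707551243033
front [ 523.23573916 -181.30010487  128.5       ]
front in station [-9.47465956  0.94704471] tcp in station [-76.88775653   1.5282003 ]
lateral fix world [-0.12607186 -0.93861577]
```

Emit:
arm_command(xyz=[[-0.1, -1.1, -20], [0, 0, -30], [0, 0, -25], [0, 0, -10], [0, 0, -3], [0, 0, 0], [0, 0, 0]], spin=[0, 0, 0, 0, 0, 0, 0])

```text
time: 7.05
tool_pos: [0.4569, -0.1743, 0.2138]
tool_rot: [3.141, -0.002, -0.132]
contact_force: [0.1, -0.0, -0.8]
opening: 0.0259
grip_force: 24.9
```

Emit:
arm_command(xyz=[[4.95, -0.67, 0], [4.95, -0.67, 0], [4.95, -0.67, 0], [4.95, -0.67, 0], [4.95, -0.67, 0], [4.95, -0.67, 0], [4.95, -0.67, 0], [4.95, -0.67, 0], [4.95, -0.67, 0], [0, 0, 0], [0, 0, 0]], spin=[0, 0, 0, 0, 0, 0, 0, 0, 0, 0, 0])

```text
time: 8.15
tool_pos: [0.5012, -0.1803, 0.2128]
tool_rot: [3.141, -0.001, -0.133]
contact_force: [1.3, 1.4, -0.2]
opening: 0.0259
grip_force: 24.9
```

Emit:
arm_command(xyz=[[1, -0.13, -0.7], [1, -0.13, -0.6], [1, -0.13, 0], [1, -0.13, 0], [0, 0, 0], [0, 0, 0]], spin=[0, 0, 0, 0, 0, 0])

```text
time: 8.75
tool_pos: [0.505, -0.1808, 0.2114]
tool_rot: [3.141, -0.0, -0.133]
contact_force: [1.0, 1.0, -0.8]
opening: 0.0256
grip_force: 24.9
```

Emit:
arm_command(xyz=[[1, -0.13, 0], [1, -0.13, 0], [1, -0.13, 0], [0, 0, 0], [0, 0, 0]], spin=[0, 0, 0, 0, 0])

```text
time: 9.25
tool_pos: [0.5066, -0.181, 0.2112]
tool_rot: [-3.141, 0.005, -0.132]
contact_force: [-8.0, 0.3, 4.1]
opening: 0.0254
grip_force: 24.9
```

Emit:
arm_command(xyz=[[1, -0.13, 0], [1, -0.13, 0], [0, 0, 0], [0, 0, 0]], spin=[0, 0, 0, 0])

```text
time: 9.65
tool_pos: [0.5075, -0.1811, 0.2111]
tool_rot: [-3.141, 0.009, -0.132]
contact_force: [-14.6, -0.8, 10.5]
opening: 0.0254
grip_force: 24.9
```

Emit:
arm_command(xyz=[[0, 0, 0], [0, 0, 0], [0, 0, 0], [0, 0, 0], [0, 0, 0]], spin=[0, 0, 0, 0, 0], jaw=-0.1)

```text
time: 10.15
tool_pos: [0.5102, -0.1814, 0.2115]
tool_rot: [3.141, -0.0, -0.133]
contact_force: [0.3, 0.1, -0.5]
opening: 0.041
grip_force: 0.0
```

Run:
```python
from h import *
c=grab('wrist','w4'); s=observe(); print(s['time'],s['tool_pos'],s['contact_force'],s['opening'])
c2=grab('top','t4')
cv2.imwrite('pics/c4.png',np.hstack([c['img'][:400,120:520,::-1],cv2.resize(c2['img'][155:255,360:440,::-1],(320,400),interpolation=cv2.INTER_CUBIC)]))
```

```text
10.2 [ 0.51010768 -0.18141709  0.21144863] [-0.01419003 -0.4536338  -0.35301888] 0.04122728022535281
```

View pics/c4.png

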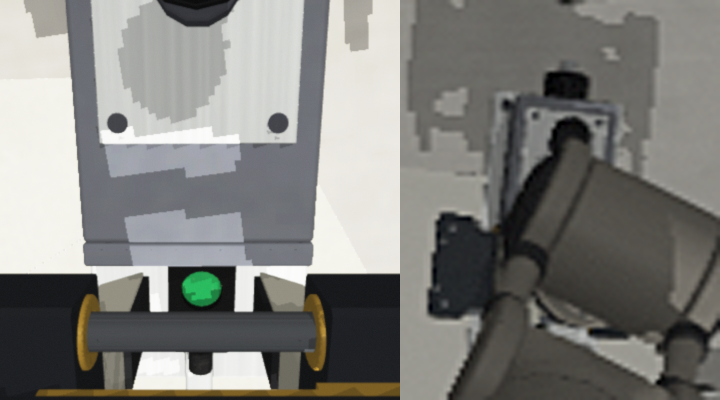

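The slider is in and released, with its body and the green window (201,289) outside the mouth and the tab at (201,362). I'll rise, step back and measure its final pose.

Emit:
arm_command(xyz=[[0, 0, 10], [0, 0, 25], [0, 0, 40], [0, 0, 40], [0, 0, 40], [-25, 3.3, 30], [-35, 4.7, 0], [-30, 4, 0], [0, 0, 0], [0, 0, 0], [0, 0, 0]], spin=[0, 0, 0, 0, 0, 0, 0, 0, 0, 0, 0])

```text
time: 11.35
tool_pos: [0.4207, -0.1697, 0.3969]
tool_rot: [3.141, -0.001, -0.133]
contact_force: [0.4, 1.0, 0.2]
opening: 0.0409
grip_force: 0.0
```

Run:
```python
from h import *
c=grab('wrist','w5'); s=observe(); print(s['time'],s['tool_pos'],s['tool_rot'])
im=c['img']; P=cloud(c)*1000
a=np.radians(-7.65); R=np.array([[np.cos(a),-np.sin(a)],[np.sin(a),np.cos(a)]]); M=np.array([532.5,-183.5])
S=(P[...,:2]-M)@R; z=P[...,2]
m=(im.max(2)<80)&(abs(S[...,1])<20)&(S[...,0]>-70)&(S[...,0]<5)&(z>30); q=S[m]
print('slider n',m.sum(),'x',np.percentile(q[:,0],[0,1,99,100]),'z',np.median(z[m]))
b=q[(q[:,0]>-42)&(q[:,0]<-2)]
for x in range(-58,-30,2):
    w=q[(q[:,0]>=x)&(q[:,0]<x+2),1]
    if len(w): print(x,np.round([w.min(),w.max()],1))
C=[(x+1,(lambda w:(w.min()+w.max())/2)(b[(b[:,0]>=x)&(b[:,0]<x+2),1])) for x in range(-40,-4,2) if ((b[:,0]>=x)&(b[:,0]<x+2)).any()]
print('axis',np.polyfit(*zip(*C),1))
# button
B=P[(z>90)&(z<106)&(abs(S[...,1])<30)&(S[...,0]>60)&(S[...,0]<110)]
if len(B): print('button',len(B),B.mean(0),cv2.minEnclosingCircle(B[:,:2].astype(np.float32)))
f=(abs(S[...,1])<36)&(z>54)&(z<62); print('housing front x',np.percentile(S[f][:,0],[0,1,3]))
```

```text
11.4 [ 0.42074364 -0.1696476   0.39659703] [ 3.14128417e+00 -6.38882966e-04 -1.32494341e-01]
slider n 2275 x [-53.36543877 -51.83812618   0.09577874   0.41283465] z 38.69067970413148
-54 [-4.3  3.5]
-52 [-4.3  3.5]
-50 [-5.1  3.5]
-48 [-5.   3.5]
-46 [-5.   3.5]
-44 [-12.7  11.1]
-42 [-12.7  11.1]
-40 [-12.7  11.9]
-38 [-12.6  11.9]
-36 [-12.6  11.9]
-34 [-12.6  11.8]
-32 [-13.3  11.8]
axis [-0.01168715 -0.94478399]
housing front x [-0.91421779 -0.48563233  0.15438661]
```

View pics/w5.png

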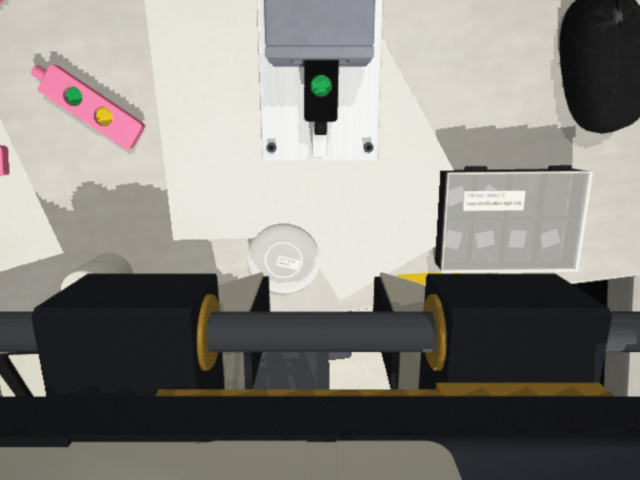

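The slider is home: its body ends at −44 mm, its tab at −53 mm, and it lies in line and flat. Next I'll shut the fingers and go over the plunger.

Emit:
arm_command(xyz=[[20, -2.5, 0], [35, -4.5, 0], [35, -4.5, 0], [35, -4.5, 0], [35, -4.5, 0], [25, -3.2, 0], [11, -1.3, 0], [0, 0, -25], [0, 0, -40], [0, 0, -30], [0, 0, -14], [0, 0, 0], [0, 0, 0]], spin=[0, 0, 0, 0, 0, 0, 0, 0, 0, 0, 0, 0, 0], jaw=-1, squeeze=10)

```text
time: 12.7
tool_pos: [0.6167, -0.1946, 0.2884]
tool_rot: [3.141, -0.002, -0.133]
contact_force: [-0.6, 0.5, 0.5]
opening: 0.0004
grip_force: 0.0
```

Emit:
arm_command(xyz=[[0, 0, -3], [0, 0, -3], [0, 0, -2], [0, 0, 0], [0, 0, 0]], spin=[0, 0, 0, 0, 0])

```text
time: 13.2
tool_pos: [0.616, -0.1944, 0.2797]
tool_rot: [3.141, -0.0, -0.133]
contact_force: [-0.7, -0.5, 0.6]
opening: 0.0003
grip_force: 0.0
```

Emit:
arm_command(xyz=[[0, 0, -2], [0, 0, -2], [0, 0, -2], [0, 0, -2], [0, 0, 0], [0, 0, 0]], spin=[0, 0, 0, 0, 0, 0])

```text
time: 13.8
tool_pos: [0.616, -0.1945, 0.2717]
tool_rot: [3.141, -0.0, -0.133]
contact_force: [0.5, 0.5, 4.4]
opening: 0.0002
grip_force: 2.1
```

Emit:
arm_command(xyz=[[0, 0, -2], [0, 0, -2], [0, 0, -1], [0, 0, 0], [0, 0, 0], [0, 0, 0]], spin=[0, 0, 0, 0, 0, 0])

```text
time: 14.4
tool_pos: [0.616, -0.1945, 0.267]
tool_rot: [3.141, -0.001, -0.133]
contact_force: [-1.1, 0.2, 5.6]
opening: 0.0008
grip_force: 3.1
```

Emit:
arm_command(xyz=[[0, 0, -1], [0, 0, 0], [0, 0, 0], [0, 0, 0], [0, 0, 0], [0, 0, 0]], spin=[0, 0, 0, 0, 0, 0])

```text
time: 15.0
tool_pos: [0.616, -0.1944, 0.266]
tool_rot: [3.141, -0.001, -0.133]
contact_force: [-1.5, 0.9, 6.9]
opening: 0.0004
grip_force: 3.3
```

Run:
```python
from h import *
F=[];Z=[]
for i in range(14):
    c=read_camera('scene'); s=observe(); F.append(s['contact_force'][2]); Z.append(s['tool_pos'][2])
print(s['time'],np.mean(F),np.std(F),np.mean(Z))
c=grab('wrist','w6')
T=np.linalg.inv(read_camera('scene')['world_from_camera']); c=grab('scene','s6')
p=T@[.616,-.1945,.075,1]; u=c['fx']*p[0]/-p[2]+c['cx']; v=c['fy']*p[1]/p[2]+c['cy']; print(u,v)
u,v=int(u),int(v); cr=c['img'][max(0,v-45):v+45,u-50:u+50,::-1]
w=load('w6')['img'][:300,120:520,::-1]
cv2.imwrite('pics/c6.png',np.hstack([cv2.resize(cr,(444,400),interpolation=cv2.INTER_CUBIC),cv2.resize(w,(356,400))]))
```

```text
15.7 6.510521960630705 0.6060291098349012 0.2660566908864747
380.52782658377794 186.61430041197792
```

View pics/c6.png

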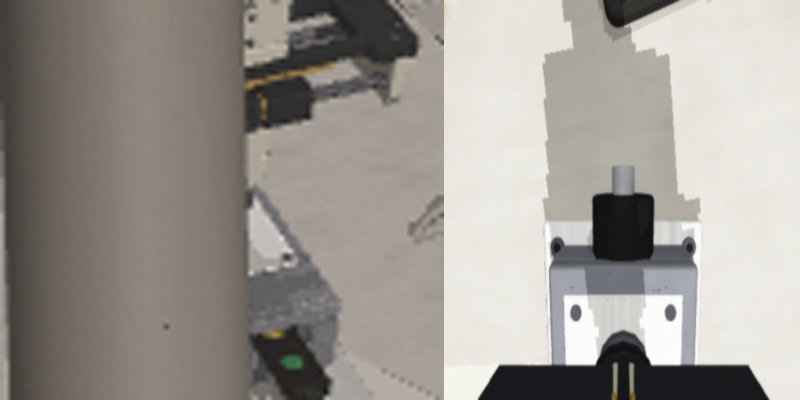

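The arm hides the ring mark in the scene view. Force (6.5 N) and height (tip at 88 mm) both put the travel at about 9–10 mm, and the slider is undisturbed. I'll go 0.5 mm deeper and hold.

Emit:
arm_command(xyz=[[0, 0, -0.5], [0, 0, 0], [0, 0, 0], [0, 0, 0], [0, 0, 0], [0, 0, 0], [0, 0, 0], [0, 0, 0], [0, 0, 0], [0, 0, 0], [0, 0, 0], [0, 0, 0], [0, 0, 0], [0, 0, 0], [0, 0, 0], [0, 0, 0], [0, 0, 0], [0, 0, 0], [0, 0, 0], [0, 0, 0]], spin=[0, 0, 0, 0, 0, 0, 0, 0, 0, 0, 0, 0, 0, 0, 0, 0, 0, 0, 0, 0])

```text
time: 17.85
tool_pos: [0.616, -0.1945, 0.2656]
tool_rot: [3.141, -0.001, -0.133]
contact_force: [-1.6, -0.2, 6.3]
opening: 0.001
grip_force: 3.4
```

Emit:
arm_command(xyz=[[0, 0, 0], [0, 0, 0], [0, 0, 0], [0, 0, 0], [0, 0, 0]], spin=[0, 0, 0, 0, 0])

```text
time: 18.35
tool_pos: [0.616, -0.1944, 0.2656]
tool_rot: [3.141, -0.001, -0.133]
contact_force: [-2.1, 0.8, 6.3]
opening: 0.0004
grip_force: 3.4
```

```bash
python3 -c "
from cell import *
s=observe(); print(s['time'],s['tool_pos'],s['contact_force']); print(hand_in())"
```

```text
18.35 [ 0.6160225  -0.19444194  0.26557451] [-2.12978285  0.80879294  6.27693072]
the job is handed in; nothing more can be done
None
```

I pushed the slider home and let go of it, then held the plunger at about 10 mm for over 2 s and handed the job in still holding it; no verdict came back, and the travel is inferred from fingertip height (about 10 mm) and force (about 6.5 N, nearer 9 mm) because the arm hid the ring mark.

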